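# Fit the crosscut sled's new insert board

### The arm

A 6-joint arm with a two-finger parallel gripper is mounted at the origin on the work surface; the furniture and walls round the work are solid. World frame = base frame: x ahead of the robot, y to its left, z up, the work surface at z = 0. Lengths are in mm, angles in degrees, forces in N, time in s.
With the tool pointing down it reaches from about 300 to 850 mm from the base axis. Payload 4.2 kg.
Tool frame: the origin (TCP) lies at the very end of the fingers, on their centre line; the grasp point (between the pads) lies 19 mm behind it (env.grasp_offset is the distance from the TCP to the grasp point, in mm); z points along the fingers, y is the line along which they close (so a half turn about z gives the same grasp; the last joint's range is limited). The gripper opens to 91 mm and grips with 3 to 60 N. Pads are 32 mm wide; open, the fingers measure 118 mm over their backs; the gripper's body (76 mm by 178 mm) begins 60 mm behind the grasp point.
Start: joints at [69.442, 18.312, 89.639, -0, 72.044, -1.146], TCP at [191.107, 542.329, 213.976] pointing down, gripper open.
Joint ranges: [-177.97, 177.97], [-48.28, 115.42], [12.27, 149.76], [-77.06, 257.06], [2.81, 150.46], [-146.56, 146.56]. Speed limits (degrees/s): [147.25, 147.25, 180, 180, 180, 180].

### API

Orientations are given as [roll, pitch, yaw] about the fixed x, y, z axes, in that order (R = Rz(yaw) Ry(pitch) Rx(roll)).
In Python, from workcell import env, eyes gives the robot as it stands.
- The arm moves only by the tool send_rows, never from a script. Its arguments are lists of equal length, an entry for each row: "grip": the opening, from -1 (shut) to 1 (fully open), so that 0 is half open; "xyz": the shift along the world's x, y, z in m, a list of three; "yaw": the turn about the world's z in degrees. A call has 1 to 8 rows; each row is the pose to reach, as a shift and turn from the pose commanded when the call began; what a row does not reach only later rows make up. A row lasts 1/12 s, in which the tool goes at most 41.7 mm and 7.16 degrees, less where a joint would pass 70% of its speed; a pose out of reach is approached as far as the arm can. A call with a gripper value outside its range is refused whole. The fingers move at their own pace and stop on an object; "grip_force" is the grip in N (left out, the last holds). Time passes only in rows, so rows that repeat a pose let the fingers close. It gives the time, the measured TCP pose, the force, the opening and the grip force at its end, in the units of the state.
- env.state(): the state, without advancing time (a new reading comes with each control period).
- eyes.grab_frame(name): name is "side" or "top"; returns a dict with "frame" (480x640x3 uint8, red, green, blue), "fx", "fy", "cx", "cy" (pixels), "pose" (4x4, takes a point from camera to world coordinates). Camera axes: x right, y down, z forward; pixel columns grow to the right and rows downward; lengths in mm; the calibration is good to about 2 mm. A picture is of the moment at which its call begins. There is no depth.
- env.job_done(): hands the job in; it is judged then, once.
The state is a dict: "time_s": time; "qpos": joint angles; "qvel": joint speeds; "effort": joint torques, N m; "ee_pos": TCP position; "ee_rot": TCP orientation; "force": force on the tool from outside, world axes, zero at the start; "torque": the same for the moment, N m; "gripper_width": finger opening in mm; "gripper_force": force on a finger pad.
Only numpy, scipy, OpenCV 4.12 (cv2) and the standard library are available. Lean on these libraries where they do the work, as an engineer would, in place of code of your own. Each camera call takes 0.05 s, during which the arm holds its last target. There are 200 camera calls.

### The job

Fit the new insert board into the crosscut sled: with your fingertips push it by its projecting end along the sled's ledges, towards and under the sled's fence, until you feel its two cleats drop into the notches and it lies flush with the deck. Then push the two wooden turn buttons round until each lies squarely across the board, so that it cannot jump out. It is all fingertip pushing: do not lift the board, and leave the tools, the worn insert and the saw's rip fence where they are.

Things in the scene. Friction and masses are not known exactly. Their poses are not given: they have to be found in the camera images.
- sled: Small crosscut sled with a white deck, on the table in front of the robot; fixed. 260 x 200 mm. x along its channel, the way the insert must slide (to the robot's right), y away from the robot, z up; origin at table height under the middle of the seated insert. The channel is 83 mm wide, open at both ends; the deck beside it (z = 33 mm, x -116 to 120 mm) reaches out to y = +-100 mm.
- notch_home (a point): Where the middle of the insert board's top face lies once seated: deck height, x = y = 0 of the sled. The two ledges that carry the board have notches 14 mm long cut through them at 50 mm to either side of this point (sled x = -50 and 50 mm).
- insert: New insert board: plain uncut wood, 236 x 81 x 12 mm, no saw kerf, 0.2 to 0.42 kg, loose in the sled's channel. Origin mid-underside of the 12 mm board; x along it (as the sled's x), z up. Two 10 mm wide, 8 mm deep cleats cross its underside at x = -50 and 50 mm. It starts standing on them, 30 to 80 mm short of home, origin at z = 29 mm, top 8 mm proud of the deck.
- sled_mouth (a point): Open end of the sled's channel: the end of the ledges at x = -140 mm, on the centre line at ledge height (z = 21 mm). Along each wall of the channel runs a ledge 25 mm wide, top at z = 21 mm, with 34 mm open between the two; ledges and lower ply stick out 24 mm past the deck here.
- sled_bridge (a point): Middle of the top of the sled's own wooden fence, 89 mm above the table. It stands across the deck at sled x = 92 to 112 mm, over the full width, with an opening 96 mm wide under its bridge (underside at z = 55 mm) through which the far end of the insert passes.
- insert_home_mark (a point): Middle of the insert board's top face. Home: both cleats fall into the notches (2 mm play each way), the board drops 8 mm (its origin then at z = 21 mm, x = y = 0 of the sled) and this point meets notch_home. It slides by a push of 1 to 3 N; after the drop the notches stop it both ways.
- insert_tail (a point): Middle of the end face of the insert board that projects from the open end of the sled (x = -118 mm of the board, mid-thickness): the face to push. 12 mm high, 81 mm wide.
- button_far (a joint): Turn (rad) of the wooden turn button on the deck on the far side of the channel: 0 = along the channel, clear of it; 1.571 = squarely across the board. Grows clockwise seen from above, starts at -0.65 to 0.3, range -0.9 to 1.95. No catch: it stays where left (about 1 N at its tip turns it). It can pass over the board only when that lies flush.
- button_far_pivot (a point): Centre of the far button's screw, 8 mm above the deck (the bar's mid-thickness), at sled x = -75, y = 62 mm. The button is a round-ended dark wood bar 70 mm long, 18 mm wide, 12 mm thick, screwed 13 mm from one end; its underside is 2 mm above the deck, its top 14 mm, the screw head 18 mm.
- button_far_tip (a point): Free end of the far button, at mid-thickness, 57 mm from its screw; at joint value 0 it points along the sled's +x.
- button_near (a joint): The same for the equal turn button on the near (robot's) side of the channel: 0 = along the channel, 1.571 = squarely across the board, growing clockwise seen from above; starts at -0.65 to 0.3 (below 0 it points outwards, away from the channel).
- button_near_pivot (a point): Centre of the near button's screw, at the bar's mid-thickness (8 mm above the deck); at x = 70, y = -62 mm of the sled.
- button_near_tip (a point): Free end of the near button, at mid-thickness, 57 mm from its screw; at joint value 0 it points along the sled's -x.
- stop_block: Bystander: brown hardwood stop block with a black knob, 70 x 45 x 60 mm, standing on the far deck by the sled's fence. Origin under its middle.
- hex_key: Bystander: steel hex key 102 x 38 x 7 mm, lying on the near deck towards the open end. Origin under its middle.
- old_insert: Bystander: the worn insert, a board like the new one but with a 5 mm saw kerf along it, 236 x 81 x 20 mm over its cleats, lying face down on the table to the left. Not to be used. Origin under its middle.
- push_block: Bystander: yellow push block with a bow handle, 150 x 75 x 78 mm, on the table to the left. Origin under its middle.
- wax_tin: Bystander: flat round tin, 71 mm across, 25 mm high, on the table on the robot's side of the sled. Origin under its middle.
- calliper: Bystander: calliper 215 x 67 x 13 mm on the table to the left. Origin under its middle.
- spring_clamp_1: Bystander: orange spring clamp 104 x 66 x 16 mm on the table, left of the sled. Origin under its middle.
- fence_slide (a joint): Sideways position of the saw's long rip fence (102 mm broad-faced bar, top 109 mm above the table) that stands behind the sled; it grows away from the robot (m), starts at 0.085 to 0.089 and is to stay there.

How it is judged:
By the outcome, as a careful person would: the job done as asked, in the order asked, and still so for the second after the job is handed in, with the robot touching nothing.
It also fails if it takes over 62 s, if anything falls off the work surface, if the arm or the gripper's body presses on something with over 40 N, if the wrist force passes 120 N, or if a joint passes its speed limit or range.

## Working session

There is one attempt and no reset: what is moved stays moved. The work goes in short steps, Python scripts to look and compute and a tool call to move; the robot and the scene stay as the last step left them, time stands still between calls to the robot, and variables do not carry over. Pictures are saved under pics/ and viewed, at most 10 in all, crops included, and the job is handed in when it is done.

Besides the shell and the picture viewer there is one more tool, called after "Call:" in YAML: its name, and indented under it one key for each argument. send_rows: Moves the arm, as the interface text tells. Its arguments: {"type":"object","properties":{"grip":{"type":"array"},"xyz":{"type":"array"},"yaw":{"type":"array"},"grip_force":{"type":"number"}},"required":["grip","xyz","yaw"]}

```bash
mkdir -p pics
cat > h.py <<'E'
import numpy as np, cv2
from workcell import env, eyes
def grab(n,f):
    g=eyes.grab_frame(n); cv2.imwrite(f,cv2.cvtColor(g['frame'],cv2.COLOR_RGB2BGR)); np.savez('cam_'+n,**{k:g[k] for k in('fx','fy','cx','cy','pose','frame')}); return g
def px2w(n,u,v,z):
    g=np.load('cam_'+n+'.npz'); P=g['pose']; d=P[:3,:3]@np.array([(u-g['cx'])/g['fx'],(v-g['cy'])/g['fy'],1]); o=P[:3,3]
    return o+d*(z-o[2])/d[2]
def w2px(n,p):
    g=np.load('cam_'+n+'.npz'); P=g['pose']; c=P[:3,:3].T@(np.array(p)-P[:3,3]); return c[0]/c[2]*g['fx']+g['cx'],c[1]/c[2]*g['fy']+g['cy']
E
python3 - <<'E'
from h import *
for n in('top','side'):
    g=grab(n,f'pics/{n}0.png'); print(n,np.round(g['pose'],2).tolist(),g['fx'])
s=env.state(); print(s['ee_pos'],s['ee_rot'],s['force'],s['gripper_width'],s['time_s'])
E
```

```text
top [[0.02, -1.0, 0.07, 354.61], [-1.0, -0.02, -0.02, 96.08], [0.02, -0.07, -1.0, 1395.92], [0.0, 0.0, 0.0, 1.0]] 531.1945502621467
side [[0.95, -0.18, 0.24, 145.03], [-0.31, -0.55, 0.78, -901.3], [-0.01, -0.81, -0.58, 810.8], [0.0, 0.0, 0.0, 1.0]] 492.5924488073988
[190.95263785 541.87733628 213.2256642 ] [-1.79909583e+02 -2.59437760e-03  1.60586776e+02] [-0.41387393 -0.27603247 -1.16809569] 91.25707932732642 0.1
```

View pics/top0.png

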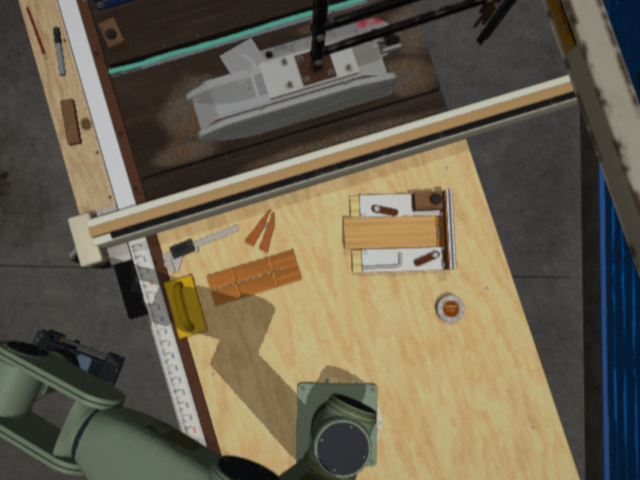

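View pics/side0.png

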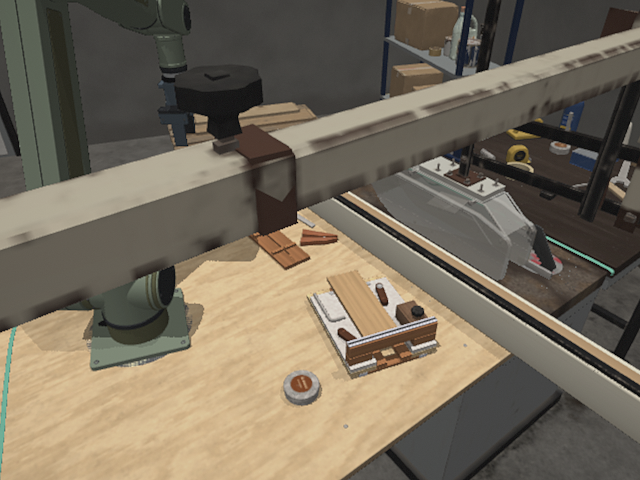

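The top view shows the sled at columns 350–457 and rows 190–272. The board's tail is at column 343, and the buttons are near (383,210) and (427,257). I'll enlarge that region.

Run:
```python
from h import *
f=np.load('cam_top.npz')['frame'][180:285,335:465]
cv2.imwrite('pics/c1.png',cv2.cvtColor(cv2.resize(f,None,fx=5.6,fy=5.6,interpolation=cv2.INTER_CUBIC),cv2.COLOR_RGB2BGR))
```

```text
(no output)
```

View pics/c1.png

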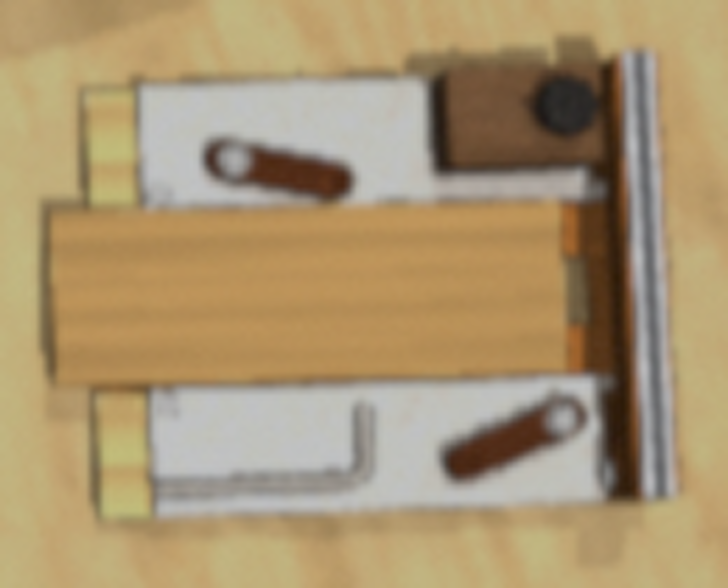

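```bash
cat >> h.py <<'E'
def c2w(x,y,z,n='top',u0=335,v0=180,k=5.6): return px2w(n,u0+(x+.5)/k-.5,v0+(y+.5)/k-.5,z)
def fit():
    pts={'pf':(235,158,50,-75,62),'pn':(563,417,50,70,-62),'dl':(137,80,33,-116,100),'dn':(152,517,33,-116,-100)}
    W=np.array([c2w(*p[:3])[:2] for p in pts.values()]); S=np.array([p[3:] for p in pts.values()],float)
    m=W.mean(0); s=S.mean(0); A=((W-m)@[1,1j]); B=((S-s)@[1,1j]); a=np.angle((A*B.conj()).sum())
    R=np.array([[np.cos(a),-np.sin(a)],[np.sin(a),np.cos(a)]]); return R,m-R@s,np.degrees(a),W-(S@R.T+m-R@s)
E
python3 - <<'E'
from h import *
R,t,a,res=fit(); print(t,a,res.round(1).tolist())
w2s=lambda p:(R.T@(p[:2]-t)).round(1)
for n,p in dict(ft=(348,183,41),nt=(449,466,41),tf=(50,205,41),tn=(57,385,41),ef=(562,200,41),en=(570,372,41),lf=(82,88,21),ln=(98,518,21),f1=(640,50,89),f2=(660,497,89)).items():
    w=c2w(*p); print(n,w.round(1),w2s(w))
print(R.round(4).tolist())
E
```

```text
[ 497.10963181 -166.84811833] -87.04907102112878 [[-0.7, -0.5], [0.5, -0.4], [1.3, 0.2], [-1.1, 0.6]]
ft [ 545.5 -142.7   41. ] [-21.6  49.5]
nt [ 416.2 -190.3   41. ] [ 19.3 -82. ]
tf [532.1  -5.7  41. ] [-159.2   43.2]
tn [449.3 -10.3  41. ] [-158.8  -39.7]
ef [ 539.9 -241.6   41. ] [76.8 38.9]
en [ 460.6 -245.7   41. ] [ 76.8 -40.6]
lf [590.  -21.2  21. ] [-140.7  100.3]
ln [389.5 -31.9  21. ] [-140.3 -100.5]
f1 [ 601.5 -264.2   89. ] [102.6  99.2]
f2 [ 402.4 -273.7   89. ] [ 101.8 -100.1]
[[0.0515, 0.9987], [-0.9987, 0.0515]]
```

The frame fits to about 1 mm: sled origin (497,−167), its x axis at −87°, and the board 41 mm short of home. The far button is at about +0.23 rad and the near one at about −0.38. I'll move to behind the tail with the fingers shut.

Call:
send_rows:
  grip: [-1, -1, -1, -1, -1, -1, -1, -1]
  xyz:
    - [0.148, -0.26, -0.04]
    - [0.148, -0.26, -0.04]
    - [0.148, -0.26, -0.04]
    - [0.148, -0.26, -0.04]
    - [0.148, -0.26, -0.04]
    - [0.148, -0.26, -0.04]
    - [0.148, -0.26, -0.04]
    - [0.148, -0.26, -0.04]
  yaw: [5, 10, 15, 20, 22.4, 22.4, 22.4, 22.4]

```text
time_s: 0.77
ee_pos: [340.0, 277.5, 173.0]
ee_rot: [-179.8, -0.1, -177.2]
force: [-0.6, -0.5, -1.5]
gripper_width: 41.2
gripper_force: 0.0
```

Call:
send_rows:
  grip: [-1, -1, -1, -1, -1, -1, -1, -1]
  xyz:
    - [0.149, -0.259, -0.073]
    - [0.149, -0.259, -0.073]
    - [0.149, -0.259, -0.073]
    - [0.149, -0.259, -0.073]
    - [0.149, -0.259, -0.073]
    - [0.149, -0.259, -0.073]
    - [0.149, -0.259, -0.073]
    - [0.149, -0.259, -0.073]
  yaw: [0, 0, 0, 0, 0, 0, 0, 0]

```text
time_s: 1.43
ee_pos: [490.0, 20.0, 99.7]
ee_rot: [-179.9, -0.0, -177.2]
force: [-0.8, -0.1, 0.6]
gripper_width: 0.4
gripper_force: 0.0
```

Call:
send_rows:
  grip: [-1, -1, -1, -1, -1, -1]
  xyz:
    - [0, 0, -0.03]
    - [0, 0, -0.06]
    - [0, 0, -0.073]
    - [0, 0, -0.073]
    - [0, 0, -0.073]
    - [0, 0, -0.073]
  yaw: [0, 0, 0, 0, 0, 0]

```text
time_s: 1.93
ee_pos: [489.1, 23.7, 28.8]
ee_rot: [180.0, 0.1, -177.0]
force: [0.3, -0.2, -0.1]
gripper_width: 0.3
gripper_force: 0.0
```

Run:
```python
from h import *
R,t,_,_=fit()
s=env.state(); print(s['time_s'],s['ee_pos'],s['ee_rot'],s['force'],s['gripper_width'],R.T@(s['ee_pos'][:2]-t))
```

```text
1.9333 [489.11585285  23.72165876  28.82848876] [ 1.79992720e+02  1.06524058e-01 -1.76987559e+02] [ 0.30354874 -0.24851373 -0.05530163] 0.3376874023103333 [-190.72860499    1.82747876]
```

Call:
send_rows:
  grip: [-1, -1, -1, -1, -1, -1, -1, -1]
  xyz:
    - [0, -0.006, -0.003]
    - [0.001, -0.012, -0.003]
    - [0.001, -0.018, -0.003]
    - [0.001, -0.024, -0.003]
    - [0.0015, -0.03, -0.003]
    - [0.002, -0.036, -0.003]
    - [0.002, -0.042, -0.003]
    - [0.002, -0.046, -0.003]
  yaw: [0, 0, 0, 0, 0, 0, 0, 0]

```text
time_s: 2.6
ee_pos: [490.4, -23.3, 25.3]
ee_rot: [180.0, 0.0, -177.0]
force: [0.2, 4.0, 3.0]
gripper_width: 0.5
gripper_force: 2.0
```

Call:
send_rows:
  grip: [-1, -1, -1, -1, -1, -1, -1, -1]
  xyz:
    - [0, -0.0015, 0]
    - [0, -0.003, 0]
    - [0, -0.0045, 0]
    - [0, -0.006, 0]
    - [0, -0.0075, 0]
    - [0.0005, -0.009, 0]
    - [0.0005, -0.0095, 0]
    - [0.0005, -0.01, 0]
  yaw: [0, 0, 0, 0, 0, 0, 0, 0]

```text
time_s: 3.27
ee_pos: [490.5, -32.6, 24.9]
ee_rot: [180.0, -0.0, -177.0]
force: [0.1, 3.5, 3.3]
gripper_width: 0.5
gripper_force: 2.1
```

Run:
```python
from h import *
R,t,_,_=fit()
s=env.state(); print(s['time_s'],s['ee_pos'],s['force'],R.T@(s['ee_pos'][:2]-t))
grab('top','pics/t1.png')
f=np.load('cam_top.npz')['frame'][180:285,335:465]
cv2.imwrite('pics/c2.png',cv2.cvtColor(cv2.resize(f,None,fx=5.6,fy=5.6,interpolation=cv2.INTER_CUBIC),cv2.COLOR_RGB2BGR))
```

```text
3.2667 [490.50987029 -32.64031297  24.92378208] [0.13437886 3.46598034 3.31180235] [-134.36960477    0.31809621]
```

View pics/c2.png

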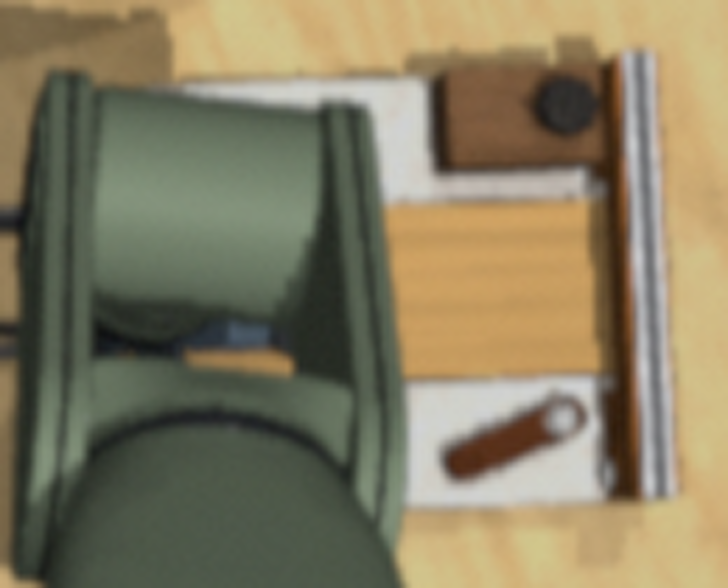

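The arm hides the tail, but the force is about 3.5 N, a normal sliding push. By TCP the board is about 3 mm short of home. I'll continue in fine steps.

Call:
send_rows:
  grip: [-1, -1, -1]
  xyz:
    - [0, -0.001, 0]
    - [0, -0.002, 0]
    - [0, -0.002, 0]
  yaw: [0, 0, 0]

```text
time_s: 3.57
ee_pos: [490.6, -34.8, 25.0]
ee_rot: [-180.0, -0.0, -177.0]
force: [-0.3, 3.1, 3.0]
gripper_width: 0.5
gripper_force: 1.8
```

Call:
send_rows:
  grip: [-1, -1, -1]
  xyz:
    - [0, -0.001, 0]
    - [0, -0.0015, 0]
    - [0, -0.0015, 0]
  yaw: [0, 0, 0]

```text
time_s: 3.82
ee_pos: [490.6, -36.3, 25.0]
ee_rot: [180.0, 0.0, -177.0]
force: [-0.6, 3.6, 3.0]
gripper_width: 0.5
gripper_force: 1.9
```

Call:
send_rows:
  grip: [-1, -1, -1]
  xyz:
    - [0, -0.001, 0]
    - [0, -0.0015, 0]
    - [0, -0.0015, 0]
  yaw: [0, 0, 0]

```text
time_s: 4.07
ee_pos: [490.6, -37.8, 25.0]
ee_rot: [-180.0, 0.0, -177.0]
force: [-0.6, 2.6, 2.8]
gripper_width: 0.4
gripper_force: 1.8
```

Call:
send_rows:
  grip: [-1, -1, -1]
  xyz:
    - [0, -0.001, 0]
    - [0, -0.001, 0]
    - [0, -0.001, 0]
  yaw: [0, 0, 0]

```text
time_s: 4.32
ee_pos: [490.3, -39.3, 24.6]
ee_rot: [-180.0, -0.0, -177.0]
force: [0.3, -0.4, -0.2]
gripper_width: 0.9
gripper_force: 0.0
```

The force vanished, so the board has probably dropped. I'll confirm it's stopped by the notches with a small extra push, then back off and look.

Call:
send_rows:
  grip: [-1, -1, -1, -1]
  xyz:
    - [0, -0.001, 0]
    - [0, -0.002, 0]
    - [0, -0.003, 0]
    - [0, -0.003, 0]
  yaw: [0, 0, 0, 0]

```text
time_s: 4.65
ee_pos: [490.4, -41.8, 24.8]
ee_rot: [180.0, -0.0, -177.0]
force: [-0.5, 1.1, -0.5]
gripper_width: 0.5
gripper_force: 0.2
```

Call:
send_rows:
  grip: [-1, -1, -1, -1]
  xyz:
    - [0, -0.001, 0]
    - [0, -0.002, 0]
    - [0, -0.002, 0]
    - [0, -0.002, 0]
  yaw: [0, 0, 0, 0]

```text
time_s: 4.98
ee_pos: [490.4, -43.2, 24.9]
ee_rot: [179.9, -0.0, -177.0]
force: [-0.5, 5.1, -0.3]
gripper_width: 0.6
gripper_force: 2.4
```

Call:
send_rows:
  grip: [-1, -1, -1, -1, -1, -1, -1, -1]
  xyz:
    - [0, 0.02, 0]
    - [0, 0.05, 0.02]
    - [0, 0.09, 0.06]
    - [0, 0.13, 0.06]
    - [0, 0.17, 0.06]
    - [0, 0.19, 0.06]
    - [0, 0.19, 0.06]
    - [0, 0.19, 0.06]
  yaw: [0, 0, 0, 0, 0, 0, 0, 0]

```text
time_s: 5.65
ee_pos: [490.8, 147.0, 85.1]
ee_rot: [-179.9, 0.1, -176.8]
force: [-0.4, -0.3, -0.0]
gripper_width: 0.5
gripper_force: 0.0
```

Run:
```python
from h import *
R,t,_,_=fit()
s=env.state(); print(s['time_s'],s['ee_pos'])
grab('top','pics/t2.png');grab('side','pics/s2.png')
f=np.load('cam_top.npz')['frame'][180:285,335:465]
a=cv2.resize(f,None,fx=5.6,fy=5.6,interpolation=cv2.INTER_CUBIC)[:,:400]
b=cv2.resize(np.load('cam_side.npz')['frame'][260:385,300:445],None,fx=2.75,fy=2.75,interpolation=cv2.INTER_CUBIC)
o=np.zeros((600,800,3),np.uint8);o[:588,:400]=a;o[:344,400:400+399]=b[:344,:399]
cv2.imwrite('pics/c3.png',cv2.cvtColor(o,cv2.COLOR_RGB2BGR))
```

```text
5.65 [490.77197217 146.99769011  85.1450101 ]
```

View pics/c3.png

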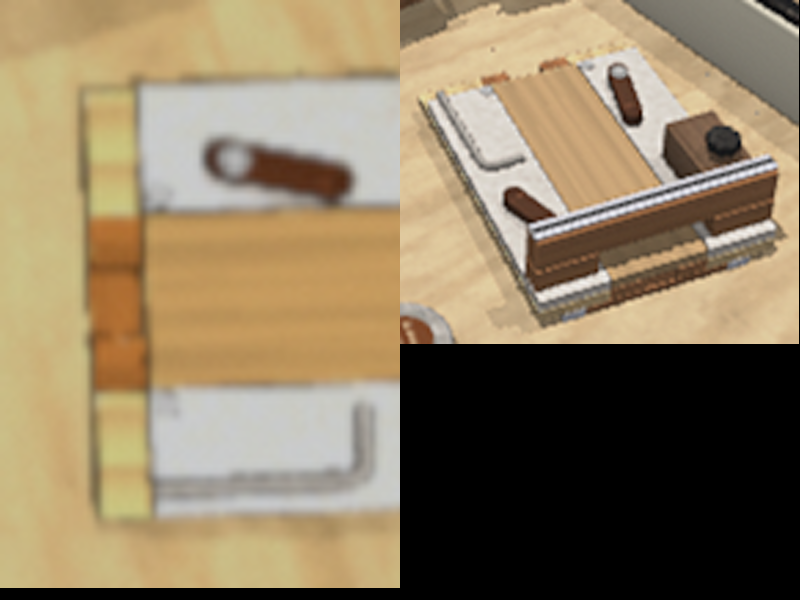

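Run:
```python
from h import *
R,t,_,_=fit()
for p in [(146,212),(151,387)]:
  for z in (33,41): print(z,(R.T@(c2w(*p,z)[:2]-t)).round(1))
# predicted side-view pixel of far-end board corner & tail corners, both hypotheses
for z in (33,41):
  for s in [(-118,40.5),(-118,-40.5),(118,-40.5),(118,40.5)]:
    u,v=w2px('side',[*(R@s+t),z]); print(z,s,round(u,1),round(v,1))
f=np.load('cam_side.npz')['frame'][270:375,310:440]
cv2.imwrite('pics/c4.png',cv2.cvtColor(cv2.resize(f,None,fx=5.6,fy=5.6,interpolation=cv2.INTER_CUBIC),cv2.COLOR_RGB2BGR))
```

```text
33 [-114.2   39.7]
41 [-115.2   38.7]
33 [-114.9  -41.3]
41 [-115.8  -41.8]
33 (-118, 40.5) 363.0 281.1
33 (-118, -40.5) 332.5 289.0
33 (118, -40.5) 376.2 359.4
33 (118, 40.5) 411.1 348.6
41 (-118, 40.5) 363.2 278.6
41 (-118, -40.5) 332.5 286.4
41 (118, -40.5) 376.5 356.8
41 (118, 40.5) 411.5 345.9
```

View pics/c4.png

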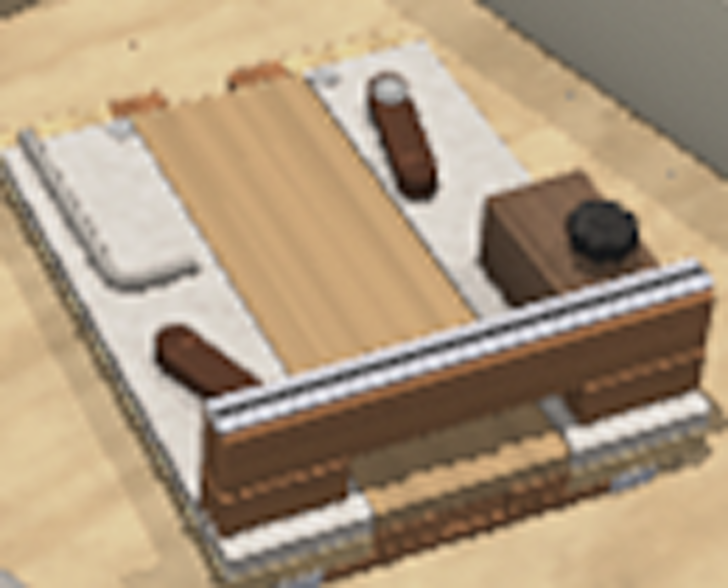

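Views show the board flush: its end face is level with the deck at the bridge opening (570,432 in the crop) and no step along the channel. Now the button arcs.

```bash
cat > arc.py <<'E'
from h import *
R,t,_,_=fit()
def path(piv,sg,ths,r=40,hx=10,hy=16,gap=0):
    out=[]
    for th in ths:
        d=sg*np.array([np.cos(th),-np.sin(th)]); n=sg*np.array([np.sin(th),np.cos(th)])
        out.append(R@(np.array(piv)+r*d+n*(9+gap+hx*abs(n[0])+hy*abs(n[1])))+t)
    return np.array(out)
E
python3 - <<'E'
from arc import *
for nm,piv,sg,th0 in(('far',(-75,62),1,.23),('near',(70,-62),-1,-.38)):
    s=path(piv,sg,[th0],gap=10)[0]; print(nm,'start',s.round(1))
    th=np.linspace(th0,1.5,16); print(((path(piv,sg,th)-s)/1000).round(4).tolist())
print(env.state()['ee_pos'])
E
```

```text
far start [ 584.3 -134.7]
[[-0.0098, 0.0018], [-0.0132, 0.0002], [-0.0168, -0.0011], [-0.0207, -0.0021], [-0.0247, -0.0026], [-0.0289, -0.0028], [-0.0332, -0.0025], [-0.0375, -0.0017], [-0.0418, -0.0005], [-0.0461, 0.0012], [-0.0502, 0.0034], [-0.0541, 0.0061], [-0.0577, 0.0093], [-0.061, 0.0128], [-0.0639, 0.0168], [-0.0664, 0.0211]]
near start [ 387.9 -219.3]
[[0.0091, 0.0042], [0.0131, 0.0094], [0.0179, 0.014], [0.0236, 0.0179], [0.0276, 0.0211], [0.0322, 0.0238], [0.0373, 0.026], [0.043, 0.0275], [0.0491, 0.0281], [0.0554, 0.0277], [0.0618, 0.0263], [0.0681, 0.0239], [0.0741, 0.0204], [0.0795, 0.0159], [0.0843, 0.0104], [0.0881, 0.0042]]
[490.43826201 145.32879982  84.80433203]
```

Fly to the far start: shift (+94, −280), then descend.

Call:
send_rows:
  grip: [-1, -1, -1, -1, -1, -1, -1, -1]
  xyz:
    - [0.094, -0.28, 0.01]
    - [0.094, -0.28, 0.01]
    - [0.094, -0.28, 0.01]
    - [0.094, -0.28, 0.01]
    - [0.094, -0.28, 0.01]
    - [0.094, -0.28, 0.01]
    - [0.094, -0.28, 0.01]
    - [0.094, -0.28, 0.01]
  yaw: [0, 0, 0, 0, 0, 0, 0, 0]

```text
time_s: 6.42
ee_pos: [586.3, -142.3, 95.1]
ee_rot: [-179.8, 0.2, -177.4]
force: [0.5, -0.4, 1.5]
gripper_width: 0.4
gripper_force: 0.0
```

Call:
send_rows:
  grip: [-1, -1, -1, -1, -1]
  xyz:
    - [0, 0, 0]
    - [0, 0, -0.02]
    - [0, 0, -0.04]
    - [0, 0, -0.055]
    - [0, 0, -0.055]
  yaw: [0, 0, 0, 0, 0]

```text
time_s: 6.83
ee_pos: [580.9, -132.5, 36.7]
ee_rot: [179.9, -0.4, -177.0]
force: [-0.7, -0.2, -0.4]
gripper_width: 0.6
gripper_force: 0.0
```

Call:
send_rows:
  grip: [-1, -1, -1]
  xyz:
    - [0, 0, 0.001]
    - [0, 0, 0.001]
    - [0, 0, 0.001]
  yaw: [0, 0, 0]

```text
time_s: 7.08
ee_pos: [585.3, -133.6, 42.4]
ee_rot: [-180.0, 0.1, -177.0]
force: [-0.3, 0.4, 0.2]
gripper_width: 0.8
gripper_force: 0.0
```

Call:
send_rows:
  grip: [-1, -1, -1, -1, -1, -1, -1, -1]
  xyz:
    - [-0.008, 0, -0.002]
    - [-0.014, -0.001, -0.002]
    - [-0.018, -0.002, -0.002]
    - [-0.022, -0.003, -0.002]
    - [-0.026, -0.0035, -0.002]
    - [-0.03, -0.0035, -0.002]
    - [-0.034, -0.0035, -0.002]
    - [-0.038, -0.003, -0.002]
  yaw: [0, 0, 0, 0, 0, 0, 0, 0]

```text
time_s: 7.75
ee_pos: [546.3, -136.9, 39.0]
ee_rot: [-180.0, 0.0, -177.0]
force: [1.7, 0.6, 0.2]
gripper_width: 0.4
gripper_force: 0.8
```

Call:
send_rows:
  grip: [-1, -1, -1, -1, -1, -1, -1, -1]
  xyz:
    - [-0.004, 0.001, 0]
    - [-0.0085, 0.003, 0]
    - [-0.0125, 0.005, 0]
    - [-0.0165, 0.008, 0]
    - [-0.02, 0.011, 0]
    - [-0.0235, 0.0145, 0]
    - [-0.0265, 0.0185, 0]
    - [-0.029, 0.023, 0]
  yaw: [0, 0, 0, 0, 0, 0, 0, 0]

```text
time_s: 8.42
ee_pos: [517.2, -113.3, 39.0]
ee_rot: [-180.0, -0.0, -177.0]
force: [1.2, -1.1, 0.1]
gripper_width: 0.8
gripper_force: 0.8
```

Call:
send_rows:
  grip: [-1, -1]
  xyz:
    - [0, 0, 0]
    - [0, 0, 0]
  yaw: [0, 0]

```text
time_s: 8.58
ee_pos: [517.0, -113.0, 38.8]
ee_rot: [180.0, -0.1, -177.0]
force: [0.2, 0.6, 0.4]
gripper_width: 0.5
gripper_force: 0.0
```

Call:
send_rows:
  grip: [-1, -1, -1, -1, -1, -1, -1, -1]
  xyz:
    - [0, 0.001, 0]
    - [0, 0.002, 0]
    - [0, 0.003, 0]
    - [0, 0.003, 0]
    - [0, 0.003, 0]
    - [0, -0.006, 0]
    - [0, -0.006, 0.03]
    - [0, -0.006, 0.06]
  yaw: [0, 0, 0, 0, 0, 0, 0, 0]

```text
time_s: 9.25
ee_pos: [516.6, -119.9, 98.2]
ee_rot: [179.9, -0.2, -177.1]
force: [1.7, -1.6, 0.4]
gripper_width: 0.4
gripper_force: 0.0
```

Call:
send_rows:
  grip: [-1, -1, -1, -1, -1, -1, -1, -1]
  xyz:
    - [-0.129, -0.1, 0.005]
    - [-0.129, -0.1, 0.005]
    - [-0.129, -0.1, 0.005]
    - [-0.129, -0.1, 0.005]
    - [-0.129, -0.1, 0.005]
    - [-0.129, -0.1, 0.005]
    - [-0.129, -0.1, 0.005]
    - [-0.129, -0.1, 0.005]
  yaw: [0, 0, 0, 0, 0, 0, 0, 0]

```text
time_s: 9.92
ee_pos: [389.8, -219.5, 104.1]
ee_rot: [-180.0, 0.1, -177.0]
force: [-0.6, 0.4, -0.2]
gripper_width: 0.4
gripper_force: 0.0
```

Run:
```python
from h import *
s=env.state(); print(s['time_s'],s['ee_pos'])
grab('top','pics/t3.png')
f=np.load('cam_top.npz')['frame'][180:285,335:465]
cv2.imwrite('pics/c5.png',cv2.cvtColor(cv2.resize(f,None,fx=5.6,fy=5.6,interpolation=cv2.INTER_CUBIC),cv2.COLOR_RGB2BGR))
```

```text
9.9167 [ 389.77872952 -219.54898249  104.08450725]
```

View pics/c5.png

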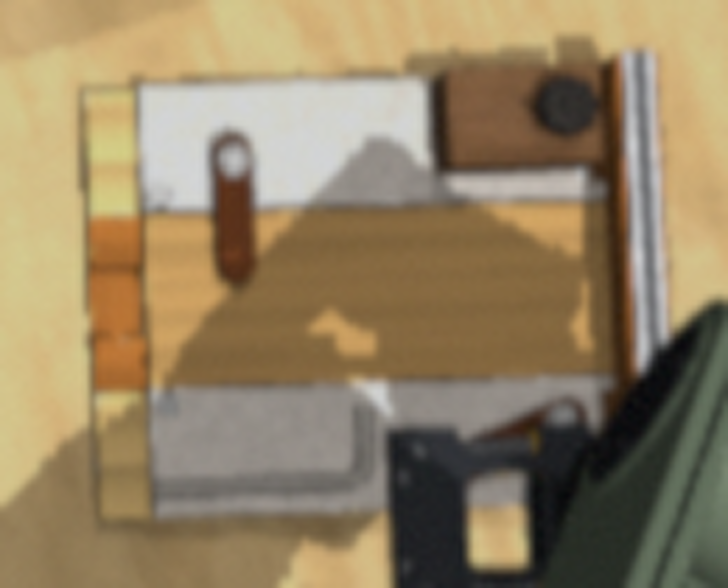

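The far button lies squarely across the board: from (233,158) to (238,285), parallel to the deck edge. Now the near one.

Call:
send_rows:
  grip: [-1, -1, -1, -1, -1]
  xyz:
    - [0, 0, -0.03]
    - [0, 0, -0.055]
    - [0, 0, -0.0645]
    - [0, 0, -0.0645]
    - [0, 0, -0.0645]
  yaw: [0, 0, 0, 0, 0]

```text
time_s: 10.38
ee_pos: [389.3, -219.1, 39.1]
ee_rot: [180.0, -0.0, -176.9]
force: [0.6, -0.1, 0.3]
gripper_width: 0.5
gripper_force: 0.0
```

Call:
send_rows:
  grip: [-1, -1, -1, -1, -1, -1, -1, -1]
  xyz:
    - [0.004, 0.002, 0]
    - [0.008, 0.005, 0]
    - [0.0115, 0.0095, 0]
    - [0.0165, 0.014, 0]
    - [0.022, 0.018, 0]
    - [0.026, 0.021, 0]
    - [0.0305, 0.024, 0]
    - [0.0355, 0.026, 0]
  yaw: [0, 0, 0, 0, 0, 0, 0, 0]

```text
time_s: 11.05
ee_pos: [424.1, -193.0, 39.4]
ee_rot: [180.0, -0.1, -177.0]
force: [-2.2, -0.3, 0.9]
gripper_width: 0.2
gripper_force: 0.9
```

Call:
send_rows:
  grip: [-1, -1, -1, -1, -1, -1, -1, -1]
  xyz:
    - [0.0055, 0.0015, 0]
    - [0.0115, 0.002, 0]
    - [0.018, 0.0015, 0]
    - [0.0245, 0, 0]
    - [0.031, -0.002, 0]
    - [0.0365, -0.0055, 0]
    - [0.042, -0.01, 0]
    - [0.047, -0.0155, 0]
  yaw: [0, 0, 0, 0, 0, 0, 0, 0]

```text
time_s: 11.72
ee_pos: [471.9, -209.5, 39.5]
ee_rot: [180.0, 0.0, -177.0]
force: [-1.2, 2.0, 0.3]
gripper_width: 0.3
gripper_force: 0.7
```

Call:
send_rows:
  grip: [-1, -1, -1]
  xyz:
    - [0.004, -0.006, 0]
    - [0.004, -0.006, 0]
    - [0.004, -0.006, 0]
  yaw: [0, 0, 0]

```text
time_s: 11.97
ee_pos: [475.9, -216.1, 39.6]
ee_rot: [-180.0, 0.1, -177.0]
force: [0.2, -0.8, -0.0]
gripper_width: 0.3
gripper_force: 0.0
```

Run:
```python
from arc import *
s=env.state(); print(s['time_s'],s['ee_pos'],s['force'],R.T@(s['ee_pos'][:2]-t))
```

```text
11.9667 [ 475.8535799  -216.06612478   39.56977053] [ 0.23806022 -0.7997537  -0.02184215] [ 48.05846738 -23.76164166]
```

Call:
send_rows:
  grip: [-1, -1, -1, -1, -1, -1, -1, -1]
  xyz:
    - [0, -0.001, 0]
    - [0, -0.002, 0]
    - [0, -0.0027, 0]
    - [0, -0.0027, 0]
    - [0, -0.0027, 0]
    - [0, 0.006, 0]
    - [0, 0.006, 0.03]
    - [0, 0.006, 0.06]
  yaw: [0, 0, 0, 0, 0, 0, 0, 0]

```text
time_s: 12.63
ee_pos: [473.3, -207.8, 98.6]
ee_rot: [179.9, -0.3, -177.0]
force: [0.4, 0.1, 0.3]
gripper_width: 0.4
gripper_force: 0.0
```

Call:
send_rows:
  grip: [-1, -1, -1, -1, -1, -1, -1, -1]
  xyz:
    - [0, 0.01, 0.04]
    - [0, 0.3, 0.06]
    - [0, 0.3, 0.06]
    - [0, 0.3, 0.06]
    - [0, 0.3, 0.06]
    - [0, 0.3, 0.06]
    - [0, 0.3, 0.06]
    - [0, 0.3, 0.06]
  yaw: [0, 0, 0, 0, 0, 0, 0, 0]

```text
time_s: 13.3
ee_pos: [474.2, 93.0, 159.8]
ee_rot: [-180.0, 0.0, -177.0]
force: [1.4, -0.0, -0.5]
gripper_width: 0.6
gripper_force: 0.0
```

Run:
```python
from h import *
s=env.state(); print(s['time_s'],s['ee_pos'])
grab('top','pics/t4.png')
f=np.load('cam_top.npz')['frame'][180:285,335:465]
cv2.imwrite('pics/c6.png',cv2.cvtColor(cv2.resize(f,None,fx=5.6,fy=5.6,interpolation=cv2.INTER_CUBIC),cv2.COLOR_RGB2BGR))
```

```text
13.3 [474.1529752   93.03107663 159.76039174]
```

View pics/c6.png

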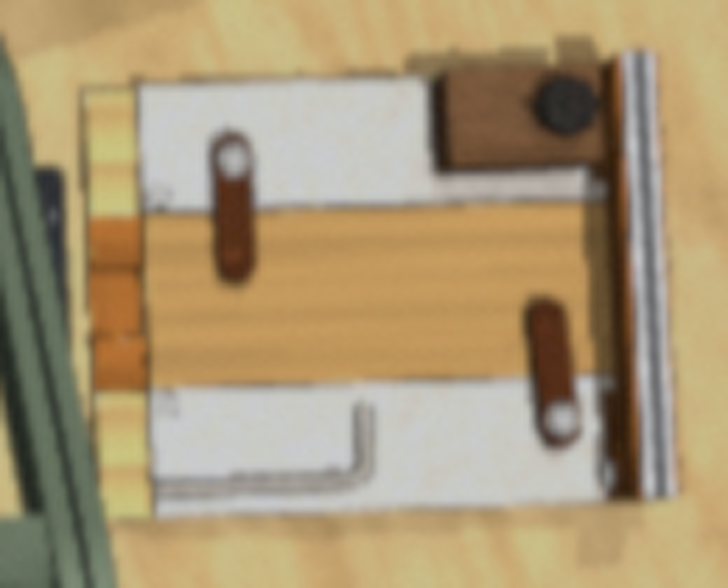

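The far button is still square. The near one, (560,418) to (543,303), is about 0.09 rad short, so it needs about 3.5 mm more.

Call:
send_rows:
  grip: [-1, -1, -1, -1, -1, -1, -1, -1]
  xyz:
    - [0.002, -0.302, -0.06]
    - [0.002, -0.302, -0.06]
    - [0.002, -0.302, -0.06]
    - [0.002, -0.302, -0.06]
    - [0.002, -0.302, -0.06]
    - [0.002, -0.302, -0.06]
    - [0.002, -0.302, -0.06]
    - [0.002, -0.302, -0.06]
  yaw: [0, 0, 0, 0, 0, 0, 0, 0]

```text
time_s: 14.02
ee_pos: [476.3, -215.3, 98.5]
ee_rot: [-179.9, -0.0, -177.2]
force: [0.9, 0.5, 0.6]
gripper_width: 0.2
gripper_force: 0.0
```

Call:
send_rows:
  grip: [-1, -1, -1, -1, -1, -1]
  xyz:
    - [0, 0, 0]
    - [0, 0, -0.03]
    - [0, 0, -0.058]
    - [0, 0, -0.06]
    - [0, 0, -0.06]
    - [0, 0, -0.06]
  yaw: [0, 0, 0, 0, 0, 0]

```text
time_s: 14.52
ee_pos: [477.8, -210.7, 40.5]
ee_rot: [-180.0, 0.1, -177.0]
force: [-0.2, -0.3, -0.1]
gripper_width: 0.4
gripper_force: 0.0
```

Push to y = −222.3 (11.6 mm), then retreat and look.

Call:
send_rows:
  grip: [-1, -1, -1, -1, -1, -1, -1, -1]
  xyz:
    - [0, -0.005, -0.001]
    - [0, -0.008, -0.001]
    - [0, -0.01, -0.001]
    - [0, -0.0116, -0.001]
    - [0, -0.0116, -0.001]
    - [0, -0.0116, -0.001]
    - [0, -0.0116, -0.001]
    - [0, -0.0116, -0.001]
  yaw: [0, 0, 0, 0, 0, 0, 0, 0]

```text
time_s: 15.18
ee_pos: [476.8, -222.8, 38.4]
ee_rot: [-180.0, -0.0, -177.0]
force: [0.4, 1.3, 1.5]
gripper_width: 0.3
gripper_force: 0.7
```

Call:
send_rows:
  grip: [-1, -1, -1, -1, -1]
  xyz:
    - [0, 0.008, 0]
    - [0, 0.009, 0.02]
    - [0, 0.009, 0.06]
    - [0, 0.009, 0.1]
    - [0, 0.009, 0.12]
  yaw: [0, 0, 0, 0, 0]

```text
time_s: 15.6
ee_pos: [478.3, -214.3, 162.5]
ee_rot: [-179.8, 0.2, -177.0]
force: [-0.0, 0.3, 0.3]
gripper_width: 0.5
gripper_force: 0.0
```

Call:
send_rows:
  grip: [-1, -1, -1, -1, -1, -1, -1, -1]
  xyz:
    - [0, 0.3, 0]
    - [0, 0.3, 0]
    - [0, 0.3, 0]
    - [0, 0.3, 0]
    - [0, 0.3, 0]
    - [0, 0.3, 0]
    - [0, 0.3, 0]
    - [0, 0.3, 0]
  yaw: [0, 0, 0, 0, 0, 0, 0, 0]

```text
time_s: 16.27
ee_pos: [476.2, 91.2, 158.3]
ee_rot: [179.9, -0.0, -176.7]
force: [0.4, -0.1, 0.5]
gripper_width: 0.4
gripper_force: 0.0
```

Run:
```python
from h import *
s=env.state(); print(s['time_s'],s['ee_pos'])
grab('top','pics/t5.png')
f=np.load('cam_top.npz')['frame'][180:285,335:465]
cv2.imwrite('pics/c7.png',cv2.cvtColor(cv2.resize(f,None,fx=5.6,fy=5.6,interpolation=cv2.INTER_CUBIC),cv2.COLOR_RGB2BGR))
```

```text
16.2667 [476.19102458  91.19974542 158.31586551]
```

View pics/c7.png

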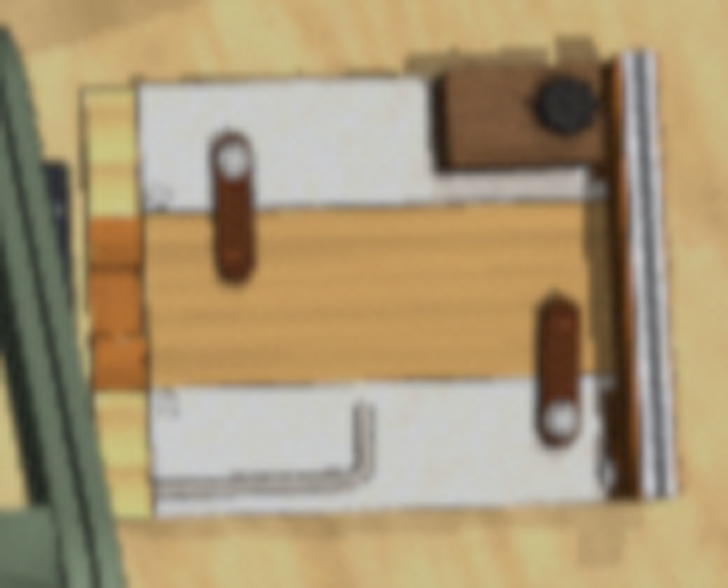

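The near button now runs from (557,298) to (558,440), within about 0.03 rad of square. The far button and the bystanders on the sled haven't moved. Handing in.

```bash
python3 -c "
from workcell import env
print(env.job_done())"
```

```text
the job is handed in; nothing more can be done
None
```

The insert board is seated flush in its notches, both turn buttons lie across it (the far one square, the near one within about 0.03 rad), and the job was handed in at about 16 s; no verdict came back.

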